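Change the pad dresser for the matching lens carrier and start the polisher

ROBOT

A 7-joint arm with a two-finger parallel gripper is mounted at the origin on the work surface. World frame = base frame: x ahead of the robot, y to its left, z up, the work surface at z = 0. Lengths are in m, angles in rad, forces in N, time in s.
With the tool pointing down it reaches from about 0.425 to 0.825 m from the base axis. Payload 3.6 kg.
Tool frame: the origin (TCP) lies on the centre line of the jaws, within the pads' length; the fingertips stand 14 mm ahead of it and the grasp point (between the pads) lies 5 mm behind it; y points along the fingers, z is the direction in which the jaws open and shut, and the axes are right-handed (so a half turn about y gives the same grasp; the last joint's range is limited). The gripper opens to 85 mm and grips with 20 to 120 N. Pads are 22 mm wide; open, the fingers measure 114 mm over their backs; the gripper's body (76 mm by 85 mm) begins 54 mm behind the grasp point. The pads swing forward as they close: fully open they stand 13 mm farther back than shut.
Start: joints at [-1.25, 0.615, -0.013, 1.423, 0.008, 1.103, -0.04], TCP at [0.221, 0.611, 0.215] pointing down, gripper open.
Joint ranges: [-3.12, 3.12], [-0.3, 2.06], [-1.34, 1.32], [0.26, 2.42], [-1.36, 4.5], [0.01, 1.98], [-2.84, 2.84]. Speed limits (rad/s): [2.79, 2.79, 3.14, 3.14, 3.14, 3.14, 3.14].

INTERFACE

Orientations are given as a unit quaternion [w, x, y, z].
In Python, from station import * gives the robot as it stands. The module is installed in compiled form; this text tells all that it offers.
- The arm moves only by the tool drive_tool, never from a script. Its argument "moves" is a list of rows, each an object of numbers: "dx", "dy", "dz": the shift along the tool's x, y, z in m; "yaw": the turn about the tool's y in degrees. A call has 1 to 12 rows; each row is the pose to reach, as a shift and turn from the pose commanded when the call began, along the tool's axes at that moment; what a row does not reach only later rows make up. A row lasts 1/10 s, in which the tool goes at most 50 mm and 8.59 degrees, less where a joint would pass 70% of its speed; a pose out of reach is approached as far as the arm can. A call with a gripper value outside its range is refused whole. "grip" is the opening, from 0 (shut) to 1 (fully open), set as the call begins (left out, the last holds). The fingers move at their own pace and stop on an object; the grip force is fixed at half the most. Time passes only in rows, so rows that repeat a pose let the fingers close. It gives the time, the measured TCP pose, the force and the opening at its end, in the units of the state.
- get_state(): the state, without advancing time (a new reading comes with each control period).
- capture(name): name is "side" or "top" or "wrist"; returns (picture, depth): 400x640x3 uint8, red, green, blue; 400x640 float32, m along the optical axis (not along the pixel's ray), 0 where there is no reading.
- get_calibration(name): a dict with "fx", "fy", "cx", "cy" (pixels), "eye" and "attitude" of the camera in the world; the wrist camera has in their place "hand_eye" (4x4, takes a point from camera to tool coordinates, whose origin is the TCP and whose axes are the tool frame's). Camera axes: x right, y up, looking along -z (the intrinsics and any distortion apply to the point x, -y, -z); pixel columns grow to the right and rows downward; lengths in m; the calibration is good to about 2 mm. A picture is of the moment at which its call begins: read the wrist's pose just before it. get_calibration takes no time and is no camera call.
- finish_job(): hands the job in, once; it reports no verdict.
The state is a dict: "time_s": time; "joint_pos": joint angles; "qd": joint speeds; "tau": joint torques, N m; "tcp_pos": TCP position; "tool_rot": TCP orientation; "wrist_force": force on the tool from outside, world axes, zero at the start; "ft_torque": the same for the moment, N m; "finger_gap": finger opening in m.
Only numpy, scipy, OpenCV 4.12 (cv2) and the standard library are available. Lean on these libraries where they do the work, as an engineer would, in place of code of your own. Each camera call takes 0.05 s, during which the arm holds its last target. There are 200 camera calls.

TASK

The polishing plate must only ever run one kind of glass: lift the pad dresser out of its ring by the black handle and stand it in the empty steel drip tray. Then lift by its handle the lens carrier from the rack that has the same glass as the one already on the plate, lower it gently (not dropped) into the ring the dresser came out of until it lies flat on the pad, and press the green start button. Leave the carrier already on the plate, the two carriers of the other glass and everything else on the bench where they are, and keep off the red button.

Things in the scene. Friction and masses are not known exactly. Their poses are not given: they have to be found in the camera images.
- amber_1: lens carrier, six amber glass blanks, orange grip, 0.55 kg: aluminium disc 92 mm across, 16 thick, bow handle over its middle. Origin: centre of the underside. Handle bar along the body's y; its square grip (15 mm thick, 50 long) is centred 75 mm above the origin, between 10 mm posts at y = +-36 mm. Any yaw. Of the four, one starts in the loaded ring, three on the rack
- amber_2: lens carrier, six amber glass blanks, orange grip, 0.55 kg: aluminium disc 92 mm across, 16 thick, bow handle over its middle. Origin: centre of the underside. Handle bar along the body's y; its square grip (15 mm thick, 50 long) is centred 75 mm above the origin, between 10 mm posts at y = +-36 mm. Any yaw. Of the four, one starts in the loaded ring, three on the rack
- green_1: lens carrier, six green glass blanks, green grip, 0.55 kg: aluminium disc 92 mm across, 16 thick, bow handle over its middle. Origin: centre of the underside. Handle bar along the body's y; its square grip (15 mm thick, 50 long) is centred 75 mm above the origin, between 10 mm posts at y = +-36 mm. Any yaw. Of the four, one starts in the loaded ring, three on the rack
- green_2: lens carrier, six green glass blanks, green grip, 0.55 kg: aluminium disc 92 mm across, 16 thick, bow handle over its middle. Origin: centre of the underside. Handle bar along the body's y; its square grip (15 mm thick, 50 long) is centred 75 mm above the origin, between 10 mm posts at y = +-36 mm. Any yaw. Of the four, one starts in the loaded ring, three on the rack
- dresser: pad dresser (about 0.65 kg): dark steel disc 92 mm across, 20 mm thick, no glass, with a black bow handle like the carriers' (bar along the body's y, grip 15 mm thick and 50 mm long centred 75 mm above the origin). Origin: centre of the underside. Starts in one ring, any yaw
- machine: polishing plate: round cream pan 360 mm across, rim 72 mm high; in it a tan pad, top 55 mm above the bed, with two steel work rings at either side of a low hub, each held from outside by a roller fork on a post (97 mm high, 190 mm from the centre). Nothing of it moves. Origin: pan's centre on the bed; any yaw
- ring_loaded (a point): middle of the ring that already holds a lens carrier, on the pad (55 mm above the bed). Ring: inside diameter 103 mm, wall 8.5 mm, 22 mm high, 92 mm from the pan's centre
- ring_dresser (a point): middle of the ring in which the dresser lies at the start, on the pad (55 mm above the bed); same kind of ring, across the hub
- rack: low steel drip rack 390 mm by 128 mm, flat deck 55 mm above the bed with three marked places 120 mm apart along its x axis; origin under its middle on the bed
- tray_floor (a point): middle of the floor (2 mm above the bed) of the square steel drip tray, 116 mm inside, walls 14 mm high, empty at the start; the dresser's place
- start_top (a point): middle of the top face of the green start button on the cream control box (box 100 x 150 mm, 50 mm high); 30 mm across, pressed straight down, springs back
- start (a joint): travel of the green start button in m: 0 out, 0.006 fully pressed (5 N)
- stop (a joint): travel of the red stop button in m, 70 mm beside the green one: 0 out, 0.006 fully pressed
- wash_bottle: white plastic wash bottle with a red cap and bent spout, 64 mm across, 190 mm tall; a bystander
- compound_bottle: closed white-labelled bottle of polishing compound, red cap, 54 mm across, 150 mm tall; a bystander
- beaker: open glass beaker, 66 mm across, 90 mm tall; a bystander
- brush: hand brush lying flat, about 200 mm long; a bystander
- wrench: steel spanner lying flat, 150 mm long; a bystander
- loupe: small black magnifier, 42 mm across, 42 mm tall; a bystander
Not all that is in view belongs to the job. Leave any purple look-alike of the amber_2 alone. What is shaped like the part that bears start_top but purple is not meant.

How it is judged:
On the way, in this order (a step that is already met when the one before it is completed fails the run):
1. the dresser stands in the drip tray, let go (horizontal distance between dresser and tray_floor below 0.03 m and height (world z) of dresser below 0.007 m and angle between dresser's own z axis and vertical below 0.05 rad and linear speed of dresser below 0.02 m/s and contact force between dresser and the fingers below 0.05 N), for 0.2 s.
2. the matching carrier lies flat in the ring the dresser came out of, let go, the others untouched (all of step 1 and ((horizontal distance between amber_1 and ring_loaded below 0.009 m and (horizontal distance between amber_2 and ring_dresser below 0.009 m and height (world z) of amber_2 between 0.05 and 0.059 m and angle between amber_2's own z axis and vertical below 0.05 rad and linear speed of amber_2 below 0.02 m/s and contact force between amber_2 and the fingers below 0.05 N) and distance of each of green_1, green_2 from where it was at the start of the episode below 0.02 m and distance of amber_1 from where it was at the start of the episode below 0.015 m) or (horizontal distance between amber_2 and ring_loaded below 0.009 m and (horizontal distance between amber_1 and ring_dresser below 0.009 m and height (world z) of amber_1 between 0.05 and 0.059 m and angle between amber_1's own z axis and vertical below 0.05 rad and linear speed of amber_1 below 0.02 m/s and contact force between amber_1 and the fingers below 0.05 N) and distance of each of green_1, green_2 from where it was at the start of the episode below 0.02 m and distance of amber_2 from where it was at the start of the episode below 0.015 m) or (horizontal distance between green_1 and ring_loaded below 0.009 m and (horizontal distance between green_2 and ring_dresser below 0.009 m and height (world z) of green_2 between 0.05 and 0.059 m and angle between green_2's own z axis and vertical below 0.05 rad and linear speed of green_2 below 0.02 m/s and contact force between green_2 and the fingers below 0.05 N) and distance of each of amber_1, amber_2 from where it was at the start of the episode below 0.02 m and distance of green_1 from where it was at the start of the episode below 0.015 m) or (horizontal distance between green_2 and ring_loaded below 0.009 m and (horizontal distance between green_1 and ring_dresser below 0.009 m and height (world z) of green_1 between 0.05 and 0.059 m and angle between green_1's own z axis and vertical below 0.05 rad and linear speed of green_1 below 0.02 m/s and contact force between green_1 and the fingers below 0.05 N) and distance of each of amber_1, amber_2 from where it was at the start of the episode below 0.02 m and distance of green_2 from where it was at the start of the episode below 0.015 m))), for 0.2 s.
3. the green start button is pressed (value of joint start above 0.004 m), for 0.02 s.
At the end, for the whole second after the job is handed in: Dresser upright at rest on the drip tray's floor, within 30 mm of its middle. First carrier still in its ring (15 mm); the same-glass carrier flat on the pad within 9 mm of the other ring's middle. Other carriers within 20 mm, bystanders 30 mm, of their starts. Green button was pressed, now out (all of step 2 and value of joint start below 0.002 m and distance of each of wash_bottle, compound_bottle, beaker, brush, wrench, loupe from where it was at the start of the episode below 0.03 m); the robot touches nothing.
It fails at once if the red stop button is pressed (value of joint stop above 0.003 m).
It fails at once if a bystander is knocked away or over (distance of any of wash_bottle, compound_bottle, beaker, brush, wrench, loupe from where it was at the start of the episode above 0.05 m or angle between any of wash_bottle, compound_bottle, beaker's own z axis and vertical above 0.5 rad).
It fails at once if a carrier is dropped or banged down into the ring ((horizontal distance between amber_1 and ring_dresser below 0.02 m and height (world z) of amber_1 below 0.085 m and linear speed of amber_1 above 0.5 m/s) or (horizontal distance between amber_2 and ring_dresser below 0.02 m and height (world z) of amber_2 below 0.085 m and linear speed of amber_2 above 0.5 m/s) or (horizontal distance between green_1 and ring_dresser below 0.02 m and height (world z) of green_1 below 0.085 m and linear speed of green_1 above 0.5 m/s) or (horizontal distance between green_2 and ring_dresser below 0.02 m and height (world z) of green_2 below 0.085 m and linear speed of green_2 above 0.5 m/s)).
It also fails if it takes over 69 s, if anything falls off the work surface, if the arm or the gripper's body presses on something with over 40 N, if the wrist force passes 120 N, or if a joint passes its speed limit or range.

## Working session

There is one attempt and no reset: what is moved stays moved. The work goes in short steps, Python scripts to look and compute and a tool call to move; the robot and the scene stay as the last step left them, time stands still between calls to the robot, and variables do not carry over. Pictures are saved under pics/ and viewed, about 8 in all and at most 12, crops included, and the job is handed in when it is done.

Besides the shell and the picture viewer there is one more tool, called after "Request:" by a JSON object that holds its "name" and its "arguments". drive_tool: Moves the arm, as the interface text tells. Its arguments: {"type":"object","properties":{"moves":{"type":"array"},"grip":{"type":"number"}},"required":["moves"]}

```bash
mkdir -p pics; cat > h.py <<'E'
from station import *
import numpy as np, cv2
from scipy.spatial.transform import Rotation as R
def rot(q): return R.from_quat([q[1],q[2],q[3],q[0]]).as_matrix()
def shot(n):
    s=get_state(); im,d=capture(n); c=get_calibration(n)
    if n=="wrist":
        T=np.eye(4);T[:3,:3]=rot(s["tool_rot"]);T[:3,3]=s["tcp_pos"];T=T@np.array(c["hand_eye"])
    else:
        T=np.eye(4);a=np.array(c["attitude"],float);T[:3,:3]=rot(a) if a.size==4 else a;T[:3,3]=c["eye"]
    v,u=np.mgrid[:400,:640]
    P=np.stack([(u-c["cx"])/c["fx"]*d,-(v-c["cy"])/c["fy"]*d,-d],-1)@T[:3,:3].T+T[:3,3]
    P[d==0]=np.nan
    return im,d,P
def save(n,im): cv2.imwrite("pics/"+n,im[:,:,::-1])
E
python3 - <<'E'
from h import *
print(get_state())
for n in("top","side","wrist"):
    c=get_calibration(n);print(n,c)
    im,d,P=shot(n);np.savez(n+"0.npz",im=im,P=P);save(n+"0.png",im)
E
```

```text
{'time_s': 0.0, 'joint_pos': array([-1.25047328,  0.6159799 , -0.01263169,  1.42489127,  0.00810005,
        1.10340155, -0.04040954]), 'qd': array([ 0.00051555, -0.00315854, -0.00081769,  0.00064408,  0.0011831 ,
        0.00041092,  0.00014857]), 'tau': array([ 7.23851895e-05, -4.69209087e+01,  2.59128660e-01, -1.71032202e+01,
        9.88741085e-03,  9.67900094e-03, -1.02041537e-05]), 'tcp_pos': array([0.22065231, 0.61054426, 0.2134013 ]), 'tool_rot': array([-0.69558745,  0.69742281, -0.12213248,  0.12183257]), 'wrist_force': array([0.13756803, 1.34495656, 0.22704992]), 'ft_torque': array([-0.05354929, -0.01004109, -0.0205256 ]), 'finger_gap': 0.0853571987747043}
top {'fx': 411.52408482787104, 'fy': 411.52408482787104, 'cx': 319.6280322771595, 'cy': 205.0407494529805, 'eye': array([ 3.46126054e-01, -9.97642608e-04,  1.21237304e+00]), 'attitude': array([ 0.71328412,  0.04010518, -0.03566139, -0.69881729])}
side {'fx': 365.81085116359696, 'fy': 365.81085116359696, 'cx': 312.55728958911016, 'cy': 204.69146810422188, 'eye': array([0.41852291, 0.64087293, 0.8527319 ]), 'attitude': array([-0.01104614, -0.01336206,  0.33517073,  0.94199789])}
wrist {'fx': 305.40692253280395, 'fy': 305.40692253280395, 'cx': 317.1162179434989, 'cy': 198.39561464123616, 'hand_eye': array([[ 8.86177771e-04, -9.61821278e-01, -2.73676897e-01,
        -6.82236382e-02],
       [ 6.12700615e-04,  2.73677475e-01, -9.61821327e-01,
        -1.58658188e-01],
       [ 9.99999420e-01,  6.84662677e-04,  8.31835383e-04,
         9.96869867e-04],
       [ 0.00000000e+00,  0.00000000e+00,  0.00000000e+00,
         1.00000000e+00]])}
```

View pics/top0.png

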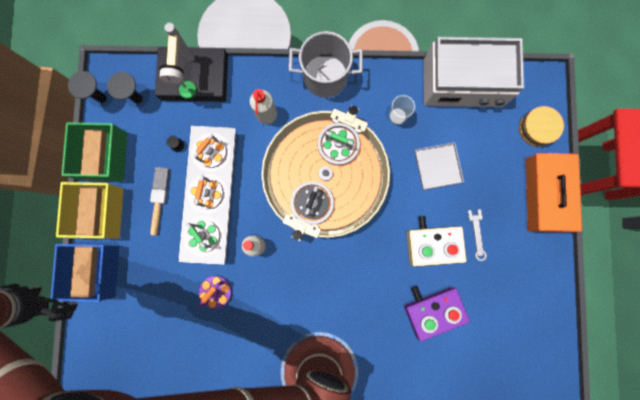

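View pics/side0.png

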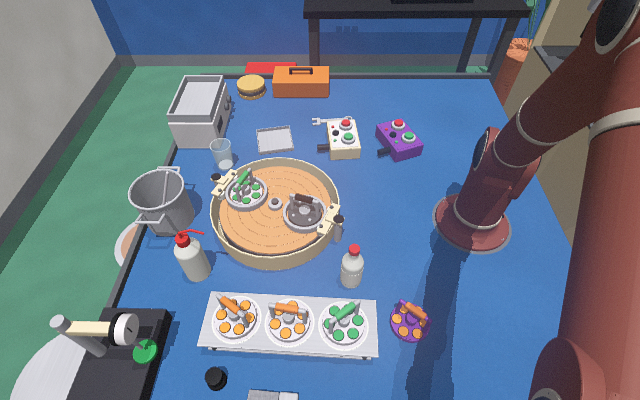

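The top view shows:
- **Loaded ring:** the carrier at (340,143) has green glass.
- **Dresser:** at (314,202).
- **Tray:** at (438,166).
- **Rack:** amber at (211,151) and (207,193), green at (205,237). The green one matches the plate.
- **Look-alikes:** a purple carrier at (214,291) and a purple control box at (437,313), both to be left alone.
- **Real start button:** on the cream box at (427,252), with red at (452,250).

Next I'll measure positions and make a confirming crop.

```bash
cat > m.py <<'E'
from h import *
def grip(P,c,z,r=.05,tol=.012):
    m=(np.hypot(P[...,0]-c[0],P[...,1]-c[1])<r)&(abs(P[...,2]-z)<tol)
    q=P[m]; (cx,cy),(w,h),a=cv2.minAreaRect((q[:,:2]*1000).astype(np.float32))
    _,_,V=np.linalg.svd(q[:,:2]-q[:,:2].mean(0),full_matrices=False)
    return len(q),np.r_[cx,cy].round(1),np.r_[w,h].round(0),q[:,2].max().round(4),np.degrees(np.arctan2(V[0,1],V[0,0])).round(1)%180
E
python3 - <<'E'
from m import *
for n in("top","side"):
    D=np.load(n+"0.npz");P=D["P"];im=D["im"]
    print(n)
    if n=="top":
        px=dict(dresser=(314,202),loaded=(340,143),rackG=(205,237),tray=(438,166),green=(427,252),red=(452,250))
        C={}
        for k,(u,v) in px.items():
            C[k]=np.nanmedian(P[v-3:v+4,u-3:u+4].reshape(-1,3),0);print(k,C[k].round(4))
    for k,z in dict(dresser=.13,loaded=.13,rackG=.13).items(): print(k,grip(P,C[k],z))
    # tray: pixels bright-ish near
    hsv=cv2.cvtColor(im,cv2.COLOR_RGB2HSV)
    m=(np.hypot(P[...,0]-C["tray"][0],P[...,1]-C["tray"][1])<.10)&(hsv[...,1]<60)&(P[...,2]<.03)
    print("tray",m.sum(),cv2.minAreaRect((P[m][:,:2]*1000).astype(np.float32)),P[m][:,2].min(),P[m][:,2].max())
    m=(np.hypot(P[...,0]-C["green"][0],P[...,1]-C["green"][1])<.03)&(hsv[...,1]>120)&(hsv[...,0]>40)&(hsv[...,0]<85)&(P[...,2]>.04)
    print("green",m.sum(),P[m].mean(0),P[m][:,2].max(),cv2.minEnclosingCircle((P[m][:,:2]*1000).astype(np.float32)))
im=np.load("top0.npz")["im"]; s=np.load("side0.npz")["im"]
a=cv2.resize(im[120:270,175:375],(800,600),interpolation=cv2.INTER_CUBIC);save("crop.png",a)
s=get_state();print(rot(s["tool_rot"]))
E
```

```text
top
dresser [0.4728 0.0229 0.0889]
loaded [ 0.6373 -0.0457  0.0956]
rackG [0.3732 0.3201 0.0775]
tray [ 0.6008 -0.3426  0.0025]
green [ 0.3449 -0.2906  0.0732]
red [ 0.3518 -0.3592  0.0724]
dresser (152, array([473.9,  29.9]), array([15., 80.]), np.float64(0.1417), np.float64(161.5))
loaded (153, array([643.8, -41.3]), array([79., 16.]), np.float64(0.1411), np.float64(67.9))
rackG (160, array([375.8, 331. ]), array([80., 16.]), np.float64(0.1419), np.float64(38.5))
tray 1651 ((600.2974853515625, -341.690185546875), (123.47416687011719, 122.07595825195312), 11.493956565856934) -0.004464424385368426 0.019796175499420254
green 57 [ 0.3475041  -0.29115472  0.07276142] 0.07839887106263022 ((347.1638488769531, -291.1064147949219), 12.348347663879395)
side
dresser (189, array([473.2,  31.7]), array([17., 81.]), np.float64(0.1401), np.float64(161.3))
loaded (150, array([642.4, -39.2]), array([80., 16.]), np.float64(0.139), np.float64(67.3))
rackG (271, array([374.9, 333.2]), array([79., 15.]), np.float64(0.1403), np.float64(38.0))
tray 900 ((595.6607055664062, -336.0509948730469), (123.11355590820312, 163.5619659423828), 11.595903396606445) -0.003463890674463177 0.016990290406285635
green 14 [ 0.34274424 -0.28764463  0.07197849] 0.07416565965504862 ((343.2606506347656, -289.5050964355469), 12.410881996154785)
[[ 9.40482788e-01 -7.03791364e-04  3.39840594e-01]
 [-3.39841323e-01 -1.93076430e-03  9.40480807e-01]
 [-5.75018108e-06 -9.99997888e-01 -2.05502798e-03]]
```

View pics/crop.png

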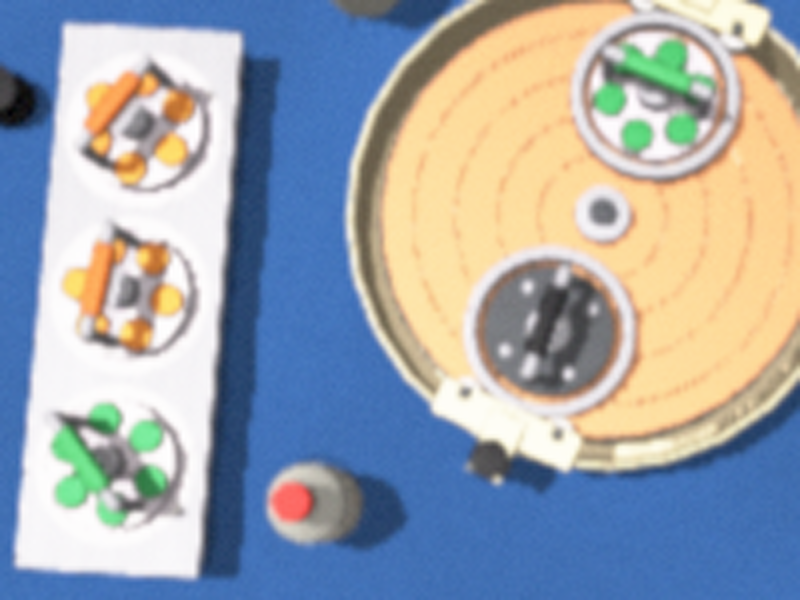

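The crop confirms it: green glass in the loaded ring, the black-handled dresser in the other, and green on the rack at the end nearest the robot. The green rack carrier is the match. Moving above the dresser.

Request:
{"name": "drive_tool", "arguments": {"moves": [{"dx":0.268,"dy":-0.04,"dz":-0.212},{"dx":0.268,"dy":-0.04,"dz":-0.212},{"dx":0.268,"dy":-0.04,"dz":-0.212},{"dx":0.268,"dy":-0.04,"dz":-0.212},{"dx":0.268,"dy":-0.04,"dz":-0.212},{"dx":0.268,"dy":-0.04,"dz":-0.212},{"dx":0.268,"dy":-0.04,"dz":-0.212},{"dx":0.435,"dy":-0.04,"dz":-0.459,"yaw":-1.3},{"dx":0.435,"dy":-0.04,"dz":-0.459,"yaw":-1.3},{"dx":0.435,"dy":-0.04,"dz":-0.459,"yaw":-1.3},{"dx":0.435,"dy":-0.04,"dz":-0.459,"yaw":-1.3},{"dx":0.435,"dy":-0.04,"dz":-0.459,"yaw":-1.3}], "grip": 1}}

```text
schema error: expected keys dx, dy, dz, yaw
```

Request:
{"name": "drive_tool", "arguments": {"moves": [{"dx":0,"dy":0,"dz":0},{"dx":0,"dy":0,"dz":0},{"dx":0,"dy":0,"dz":0}]}}

```text
schema error: expected keys dx, dy, dz, yaw
```

Request:
{"name": "drive_tool", "arguments": {"moves": [{"dx":0.268,"dy":-0.04,"dz":-0.212,"yaw":0},{"dx":0.268,"dy":-0.04,"dz":-0.212,"yaw":0},{"dx":0.268,"dy":-0.04,"dz":-0.212,"yaw":0},{"dx":0.268,"dy":-0.04,"dz":-0.212,"yaw":0},{"dx":0.268,"dy":-0.04,"dz":-0.212,"yaw":0},{"dx":0.268,"dy":-0.04,"dz":-0.212,"yaw":0},{"dx":0.268,"dy":-0.04,"dz":-0.212,"yaw":0},{"dx":0.435,"dy":-0.04,"dz":-0.459,"yaw":-1.3},{"dx":0.435,"dy":-0.04,"dz":-0.459,"yaw":-1.3},{"dx":0.435,"dy":-0.04,"dz":-0.459,"yaw":-1.3},{"dx":0.435,"dy":-0.04,"dz":-0.459,"yaw":-1.3},{"dx":0.435,"dy":-0.04,"dz":-0.459,"yaw":-1.3}], "grip": 1}}

```text
time_s: 1.35
tcp_pos: [0.4622, 0.0765, 0.2547]
tool_rot: [0.698, -0.698, 0.114, -0.114]
wrist_force: [1.2, -0.2, 0.2]
finger_gap: 0.0852
```

Request:
{"name": "drive_tool", "arguments": {"moves": [{"dx":0,"dy":0,"dz":0,"yaw":0},{"dx":0,"dy":0,"dz":0,"yaw":0},{"dx":0,"dy":0,"dz":0,"yaw":0}]}}

```text
time_s: 1.65
tcp_pos: [0.4617, 0.08, 0.2544]
tool_rot: [0.698, -0.698, 0.114, -0.113]
wrist_force: [0.0, 0.1, 0.1]
finger_gap: 0.0855
```

```bash
cat >> m.py <<'E'
def todo(target,az=None):
    "tool-axis shift to world target, yaw so that tool z azimuth == az (mod 180)"
    s=get_state();M=rot(s["tool_rot"]);d=M.T@(np.array(target)-s["tcp_pos"])
    z=np.degrees(np.arctan2(M[1,2],M[0,2]))
    yaw=0 if az is None else -((az-z+90)%180-90)
    print("t",s["time_s"],"tcp",s["tcp_pos"].round(4),"zaz",z.round(1),"dx dy dz",d.round(4),"yaw",round(yaw,1),"q",s["joint_pos"].round(2)[[0,6]],"F",s["wrist_force"].round(1))
E
python3 - <<'E'
from m import *
im,d,P=shot("wrist");save("w1.png",im);np.savez("w1.npz",im=im,P=P)
g=grip(P,(.4735,.030),.13);print(g)
# ring top z=.077
m=(abs(P[...,2]-.077)<.004)&(np.hypot(P[...,0]-.4735,P[...,1]-.03)<.075)&(np.hypot(P[...,0]-.4735,P[...,1]-.03)>.045)
q=P[m][:,:2]*1000
from scipy.optimize import least_squares
f=least_squares(lambda p:np.hypot(q[:,0]-p[0],q[:,1]-p[1])-p[2],[473,30,56],loss="soft_l1");print("ring",m.sum(),f.x)
todo((g[1][0]/1e3,g[1][1]/1e3,.125),(g[4]-90))
E
```

```text
(1110, array([475.6,  30.6]), array([15., 81.]), np.float64(0.1387), np.float64(161.5))
ring 2361 [475.04042335  30.41074285  55.00961362]
t 1.7 tcp [0.4617 0.0804 0.2544] zaz 71.6 dx dy dz [ 0.029   0.1294 -0.0429] yaw 0.1 q [-0.3   1.07] F [ 1.   0.1 -0.1]
```

View pics/w1.png

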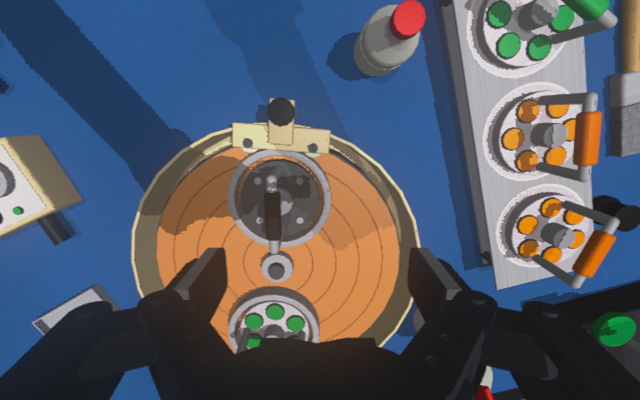

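The wrist view has the dresser centred at (280,198), and the top and wrist measurements agree within 2 mm. I'll descend and grasp.

Request:
{"name": "drive_tool", "arguments": {"moves": [{"dx":0.029,"dy":0,"dz":-0.043,"yaw":0},{"dx":0.029,"dy":0,"dz":-0.043,"yaw":0},{"dx":0.029,"dy":0,"dz":-0.043,"yaw":0},{"dx":0.029,"dy":0.04,"dz":-0.043,"yaw":0},{"dx":0.029,"dy":0.08,"dz":-0.043,"yaw":0},{"dx":0.029,"dy":0.115,"dz":-0.043,"yaw":0},{"dx":0.029,"dy":0.13,"dz":-0.043,"yaw":0},{"dx":0.029,"dy":0.13,"dz":-0.043,"yaw":0},{"dx":0.029,"dy":0.13,"dz":-0.043,"yaw":0}]}}

```text
time_s: 2.6
tcp_pos: [0.4763, 0.0301, 0.1249]
tool_rot: [0.698, -0.698, 0.113, -0.113]
wrist_force: [0.6, 1.7, 1.0]
finger_gap: 0.0853
```

Request:
{"name": "drive_tool", "arguments": {"moves": [{"dx":0,"dy":0,"dz":0,"yaw":0},{"dx":0,"dy":0,"dz":0,"yaw":0},{"dx":0,"dy":0,"dz":0,"yaw":0},{"dx":0,"dy":0,"dz":0,"yaw":0},{"dx":0,"dy":0,"dz":0,"yaw":0},{"dx":0,"dy":0,"dz":0,"yaw":0},{"dx":0,"dy":0,"dz":0,"yaw":0},{"dx":0,"dy":0,"dz":0,"yaw":0}], "grip": 0}}

```text
time_s: 3.4
tcp_pos: [0.476, 0.0284, 0.1246]
tool_rot: [-0.698, 0.698, -0.114, 0.114]
wrist_force: [-0.2, 0.2, -0.4]
finger_gap: -0.0003
```

The gap reads 0, so the fingers closed on nothing. Looking before doing anything else.

```bash
python3 - <<'E'
from m import *
s=get_state();print(s["finger_gap"],s["tcp_pos"])
im,d,P=shot("wrist");im2,_,P2=shot("top");im3,_,P3=shot("side")
np.savez("w2.npz",im=im,P=P)
for p in(P2,P3): print(grip(p,(.4755,.0305),.13))
a=cv2.resize(im3[130:280,200:400],(640,480),interpolation=cv2.INTER_CUBIC)
save("w2.png",np.hstack([im[:400,100:540],np.pad(cv2.resize(a,(360,270)),((0,130),(0,0),(0,0)))]))
E
```

```text
-0.00025008206579394196 [0.4759823  0.02840979 0.12456196]m.py:5: RuntimeWarning: Mean of empty slice.
  _,_,V=np.linalg.svd(q[:,:2]-q[:,:2].mean(0),full_matrices=False)
  ret = um.true_divide(
Traceback (most recent call last):
  File "m.py", line 6, in grip
    return len(q),np.r_[cx,cy].round(1),np.r_[w,h].round(0),q[:,2].max().round(4),np.degrees(np.arctan2(V[0,1],V[0,0])).round(1)%180
                                                            ~~~~~~~~~~^^
ValueError: zero-size array to reduction operation maximum which has no identity
```

```bash
python3 - <<'E'
from m import *
im=np.load("w2.npz")["im"]
im3,_,P3=shot("side");np.savez("s2.npz",im=im3,P=P3)
a=cv2.resize(im3[130:280,200:400],(360,270),interpolation=cv2.INTER_CUBIC)
save("w2.png",np.hstack([im[:400,100:540],np.pad(a,((0,130),(0,0),(0,0)))]))
E
```

```text
(no output)
```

View pics/w2.png

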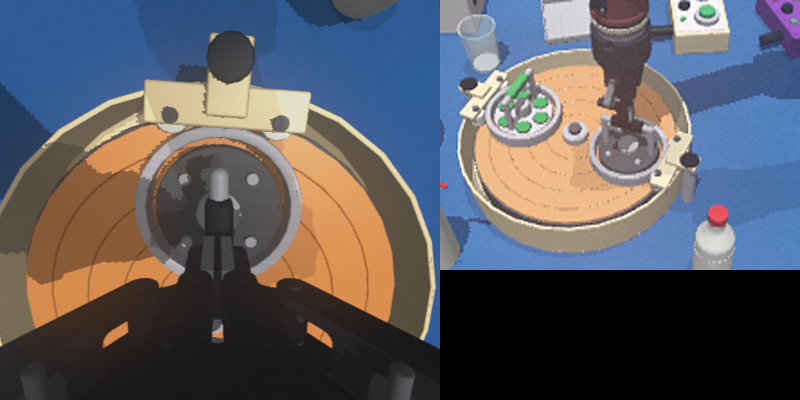

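The wrist view shows the fingers straddling the bar at about (218,260), although the gap reads 0. A small test lift with the force reading will settle it.

Request:
{"name": "drive_tool", "arguments": {"moves": [{"dx":0,"dy":0,"dz":0,"yaw":0},{"dx":0,"dy":0,"dz":0,"yaw":0},{"dx":0,"dy":-0.01,"dz":0,"yaw":0},{"dx":0,"dy":-0.02,"dz":0,"yaw":0},{"dx":0,"dy":-0.03,"dz":0,"yaw":0},{"dx":0,"dy":-0.04,"dz":0,"yaw":0},{"dx":0,"dy":-0.04,"dz":0,"yaw":0},{"dx":0,"dy":-0.04,"dz":0,"yaw":0}]}}

```text
time_s: 4.4
tcp_pos: [0.4761, 0.0285, 0.165]
tool_rot: [0.698, -0.698, 0.114, -0.114]
wrist_force: [0.1, -0.3, -0.7]
finger_gap: -0.0004
```

```bash
python3 - <<'E'
from m import *
im,d,P=shot("wrist");np.savez("w3.npz",im=im,P=P)
s=get_state();print(s["wrist_force"],s["finger_gap"])
im3,_,P3=shot("side")
a=cv2.resize(im3[130:280,200:400],(360,270),interpolation=cv2.INTER_CUBIC)
save("w3.png",np.hstack([im[:400,100:540],np.pad(a,((0,130),(0,0),(0,0)))]))
E
```

```text
[-0.3793832   0.43274117 -0.10416491] -0.00042236268503145476
```

View pics/w3.png

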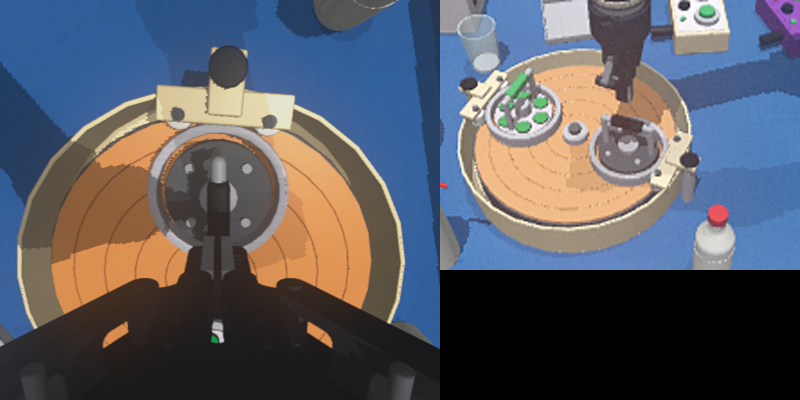

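The dresser wasn't lifted. I'll compare where the cameras put the fingertips with the reported TCP.

```bash
python3 - <<'E'
from m import *
s=get_state();t=s["tcp_pos"];M=rot(s["tool_rot"]);print(t,s["joint_pos"].round(3))
for n in("top","side","wrist"):
    im,d,P=shot(n)
    Q=(P-t)@M
    m=np.isfinite(P[...,0])&(np.linalg.norm(Q,axis=-1)<.09)&(P[...,2]>t[2]-.022)
    q=Q[m];print(n,m.sum(),"tool min",q.min(0).round(4),"max",q.max(0).round(4))
    e=q[q[:,1]>np.sort(q[:,1])[-min(40,len(q))]];print(" tips median",np.median(e,0).round(4))
    try: print(" bar",grip(P,(.4755,.0305),.13))
    except Exception as ex: print("no bar")
E
```

```text
[0.47561446 0.02846433 0.16434478] [-0.19   0.417  0.118  1.977 -0.07   0.752  1.215]Traceback (most recent call last):
  File "<stdin>", line 7, in <module>
    return umr_minimum(a, axis, None, out, keepdims, initial, where)
ValueError: zero-size array to reduction operation minimum which has no identity
```

```bash
python3 - <<'E'
from m import *
s=get_state();t=s["tcp_pos"];M=rot(s["tool_rot"])
for n in("side","wrist"):
    im,d,P=shot(n)
    Q=(P-t)@M
    m=np.isfinite(P[...,0])&(np.linalg.norm(Q,axis=-1)<.12)&(P[...,2]>.143)
    q=Q[m];v,u=np.nonzero(m);print(n,m.sum())
    if len(q):
        print("tool min",q.min(0).round(4),"max",q.max(0).round(4))
        i=np.argsort(-q[:,1])[:200:20];print(np.c_[u[i],v[i],q[i].round(4)])
    try: print(" bar",grip(P,(.4755,.0305),.13))
    except Exception as ex: print("no bar")
# wrist depth samples down the finger
for (u,v) in [(295,260),(340,260),(318,215),(295,290),(340,290)]: print(u,v,d[v,u],Q[v,u].round(4))
E
```

```text
side 319
tool min [-0.0215 -0.1171 -0.049 ] max [ 0.0109 -0.0206  0.0615]
[[ 3.04e+02  1.86e+02 -8.90e-03 -2.06e-02  7.00e-03]
 [ 3.00e+02  1.84e+02 -6.00e-04 -2.98e-02  1.18e-02]
 [ 3.01e+02  1.83e+02 -4.30e-03 -3.66e-02  1.36e-02]
 [ 3.05e+02  1.80e+02 -1.23e-02 -4.32e-02  6.80e-03]
 [ 3.05e+02  1.76e+02 -1.47e-02 -6.24e-02  1.13e-02]
 [ 3.01e+02  1.73e+02 -4.00e-03 -6.68e-02  9.20e-03]
 [ 3.11e+02  1.61e+02 -1.35e-02 -7.03e-02 -3.32e-02]
 [ 3.02e+02  1.72e+02 -8.90e-03 -7.67e-02  1.43e-02]
 [ 2.98e+02  1.70e+02 -2.00e-04 -8.29e-02  1.68e-02]
 [ 3.03e+02  1.69e+02 -1.14e-02 -8.65e-02  1.32e-02]]
 bar (187, array([473.2,  30.6]), array([17., 81.]), np.float64(0.1397), np.float64(161.7))
wrist 48047
tool min [-0.0201 -0.1169 -0.0617] max [ 0.0135 -0.0195  0.0626]
[[ 3.19e+02  2.36e+02 -9.40e-03 -1.95e-02  1.80e-03]
 [ 3.30e+02  2.36e+02 -9.90e-03 -2.06e-02  7.10e-03]
 [ 3.25e+02  2.37e+02 -9.80e-03 -2.16e-02  4.70e-03]
 [ 3.13e+02  2.37e+02 -1.01e-02 -2.24e-02 -1.10e-03]
 [ 3.02e+02  2.46e+02 -5.60e-03 -2.30e-02 -6.40e-03]
 [ 2.94e+02  2.47e+02 -5.40e-03 -2.35e-02 -1.03e-02]
 [ 3.42e+02  2.47e+02 -5.60e-03 -2.40e-02  1.28e-02]
 [ 3.29e+02  2.40e+02 -9.40e-03 -2.44e-02  6.50e-03]
 [ 2.98e+02  2.47e+02 -6.00e-03 -2.49e-02 -8.30e-03]
 [ 2.92e+02  2.48e+02 -5.70e-03 -2.53e-02 -1.11e-02]]
 bar (1617, array([462.3,  35.2]), array([15., 52.]), np.float64(0.139), np.float64(161.5))
295 260 0.13470402 [-0.0052 -0.0365 -0.0089]
340 260 0.13530898 [-0.0049 -0.0359  0.011 ]
318 215 0.19577935 [-0.0043  0.0268  0.0014]
295 290 0.10223874 [-0.0107 -0.0687 -0.0065]
340 290 0.102145545 [-0.0107 -0.0688  0.0085]
```

Both cameras put the closed fingertips 20 mm behind the reported TCP (tool y = −0.020), where the sheet says 14 mm ahead. The real grasp point is therefore about 39 mm behind the reported TCP, which explains the miss: the fingers closed above the bar. For the bar at z = 0.1305 the TCP has to go to about z = 0.092. I'll use this measured offset from here on.

Request:
{"name": "drive_tool", "arguments": {"moves": [{"dx":0,"dy":0,"dz":0.001,"yaw":0},{"dx":0,"dy":0,"dz":0.001,"yaw":0},{"dx":0,"dy":0,"dz":0.001,"yaw":0},{"dx":0,"dy":0,"dz":0.001,"yaw":0},{"dx":0,"dy":0,"dz":0.001,"yaw":0},{"dx":0,"dy":0.02,"dz":0.001,"yaw":0},{"dx":0,"dy":0.04,"dz":0.001,"yaw":0},{"dx":0,"dy":0.055,"dz":0.001,"yaw":0},{"dx":0,"dy":0.068,"dz":0.001,"yaw":0},{"dx":0,"dy":0.073,"dz":0.001,"yaw":0},{"dx":0,"dy":0.073,"dz":0.001,"yaw":0},{"dx":0,"dy":0.073,"dz":0.001,"yaw":0}], "grip": 1}}

```text
time_s: 5.85
tcp_pos: [0.4768, 0.0294, 0.0921]
tool_rot: [0.698, -0.698, 0.114, -0.114]
wrist_force: [0.2, -0.0, 1.2]
finger_gap: 0.0857
```

Request:
{"name": "drive_tool", "arguments": {"moves": [{"dx":0,"dy":0,"dz":0,"yaw":0},{"dx":0,"dy":0,"dz":0,"yaw":0},{"dx":0,"dy":0,"dz":0,"yaw":0},{"dx":0,"dy":0,"dz":0,"yaw":0},{"dx":0,"dy":0,"dz":0,"yaw":0},{"dx":0,"dy":0,"dz":0,"yaw":0},{"dx":0,"dy":0,"dz":0,"yaw":0},{"dx":0,"dy":0,"dz":0,"yaw":0},{"dx":0,"dy":0,"dz":0,"yaw":0}], "grip": 0}}

```text
time_s: 6.75
tcp_pos: [0.4763, 0.0292, 0.0918]
tool_rot: [-0.698, 0.698, -0.114, 0.114]
wrist_force: [-1.5, -0.3, 4.6]
finger_gap: 0.0141
```

Gap is 14.1 mm, so the bar is held. Lifting.

Request:
{"name": "drive_tool", "arguments": {"moves": [{"dx":0,"dy":-0.005,"dz":0,"yaw":0},{"dx":0,"dy":-0.015,"dz":0,"yaw":0},{"dx":0,"dy":-0.03,"dz":0,"yaw":0},{"dx":0,"dy":-0.05,"dz":0,"yaw":0},{"dx":0,"dy":-0.075,"dz":0,"yaw":0},{"dx":0,"dy":-0.1,"dz":0,"yaw":0},{"dx":0,"dy":-0.12,"dz":0,"yaw":0},{"dx":0,"dy":-0.13,"dz":0,"yaw":0},{"dx":0,"dy":-0.13,"dz":0,"yaw":0},{"dx":0,"dy":-0.13,"dz":0,"yaw":0}]}}

```text
time_s: 7.75
tcp_pos: [0.4753, 0.0295, 0.2206]
tool_rot: [-0.698, 0.698, -0.115, 0.113]
wrist_force: [-0.3, -0.2, -6.4]
finger_gap: 0.0138
```

```bash
python3 - <<'E'
from m import *
todo((.5995,-.3405,.222))
E
```

```text
t 7.75 tcp [0.4753 0.0295 0.2206] zaz 71.4 dx dy dz [ 0.2355 -0.0016 -0.3112] yaw 0 q [-0.2  1.2] F [-0.3 -0.2 -6.4]
```

Request:
{"name": "drive_tool", "arguments": {"moves": [{"dx":0.012,"dy":0,"dz":-0.015,"yaw":0},{"dx":0.034,"dy":0,"dz":-0.045,"yaw":0},{"dx":0.06,"dy":0,"dz":-0.08,"yaw":0},{"dx":0.086,"dy":0,"dz":-0.115,"yaw":0},{"dx":0.113,"dy":0,"dz":-0.15,"yaw":0},{"dx":0.14,"dy":0,"dz":-0.185,"yaw":0},{"dx":0.166,"dy":0,"dz":-0.22,"yaw":0},{"dx":0.19,"dy":0,"dz":-0.252,"yaw":0},{"dx":0.212,"dy":0,"dz":-0.28,"yaw":0},{"dx":0.228,"dy":0,"dz":-0.3,"yaw":0},{"dx":0.235,"dy":0,"dz":-0.311,"yaw":0},{"dx":0.235,"dy":0,"dz":-0.311,"yaw":0}]}}

```text
time_s: 8.95
tcp_pos: [0.5981, -0.343, 0.2181]
tool_rot: [-0.697, 0.698, -0.117, 0.114]
wrist_force: [-1.3, -0.3, -5.1]
finger_gap: 0.0139
```

Request:
{"name": "drive_tool", "arguments": {"moves": [{"dx":0,"dy":0,"dz":0,"yaw":0},{"dx":0,"dy":0,"dz":0,"yaw":0}]}}

```text
time_s: 9.15
tcp_pos: [0.6001, -0.3378, 0.2205]
tool_rot: [0.699, -0.697, 0.114, -0.113]
wrist_force: [0.5, 0.9, -4.8]
finger_gap: 0.0141
```

```bash
python3 - <<'E'
from m import *
todo((.5995,-.3405,.046))
im,d,P=shot("top");save("t4.png",cv2.resize(im[80:280,300:560],(780,600)))
hsv=cv2.cvtColor(im,cv2.COLOR_RGB2HSV)
m=(np.hypot(P[...,0]-.6,P[...,1]+.34)<.10)&(hsv[...,1]<60)&(P[...,2]<.03)
print(cv2.minAreaRect((P[m][:,:2]*1000).astype(np.float32)))
im,d,P=shot("wrist");save("w4.png",im)
E
```

```text
t 9.15 tcp [ 0.6001 -0.3378  0.2205] zaz 71.6 dx dy dz [ 0.0007  0.1745 -0.0031] yaw 0 q [0.39 1.82] F [ 0.5  0.9 -4.8]
((601.1592407226562, -345.8556823730469), (123.68183898925781, 130.04200744628906), 11.727795600891113)
```

View pics/w4.png

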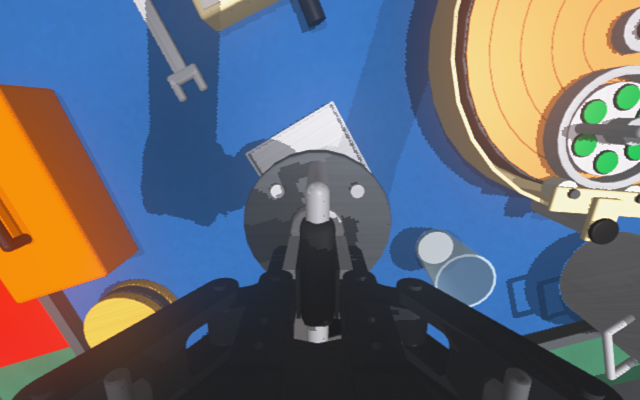

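The dresser is held upright (at (318,215)) over the tray, with the beaker to its side at (455,270). I'll lower it and open only partway to stay clear of the beaker.

Request:
{"name": "drive_tool", "arguments": {"moves": [{"dx":0.001,"dy":0.015,"dz":-0.003,"yaw":0},{"dx":0.001,"dy":0.04,"dz":-0.003,"yaw":0},{"dx":0.001,"dy":0.07,"dz":-0.003,"yaw":0},{"dx":0.001,"dy":0.1,"dz":-0.003,"yaw":0},{"dx":0.001,"dy":0.125,"dz":-0.003,"yaw":0},{"dx":0.001,"dy":0.145,"dz":-0.003,"yaw":0},{"dx":0.001,"dy":0.16,"dz":-0.003,"yaw":0},{"dx":0.001,"dy":0.17,"dz":-0.003,"yaw":0},{"dx":0.001,"dy":0.176,"dz":-0.003,"yaw":0},{"dx":0.001,"dy":0.18,"dz":-0.003,"yaw":0},{"dx":0.001,"dy":0.18,"dz":-0.003,"yaw":0},{"dx":0.001,"dy":0.18,"dz":-0.003,"yaw":0}]}}

```text
time_s: 10.45
tcp_pos: [0.6006, -0.3438, 0.0425]
tool_rot: [-0.698, 0.698, -0.113, 0.115]
wrist_force: [-0.1, 0.6, -4.9]
finger_gap: 0.0138
```

```bash
python3 - <<'E'
from m import *
todo((.5995,-.3405,.0388))
im,d,P=shot("top")
D=np.load("top0.npz");P=D["P"];b=P[100:125,390:412].reshape(-1,3);b=b[b[:,2]>.06];print("beaker",len(b),b.min(0),b.max(0))
E
```

```text
t 10.45 tcp [ 0.6006 -0.3438  0.0425] zaz 71.4 dx dy dz [-0.0021  0.0037  0.0028] yaw 0 q [0.41 1.85] F [-0.1  0.6 -4.9]
beaker 166 [ 0.71751665 -0.24882639  0.06018783] [ 0.78012886 -0.18784344  0.0958203 ]
```

Request:
{"name": "drive_tool", "arguments": {"moves": [{"dx":0,"dy":0.002,"dz":0,"yaw":0},{"dx":0,"dy":0.003,"dz":0,"yaw":0},{"dx":0,"dy":0.004,"dz":0,"yaw":0},{"dx":0,"dy":0.004,"dz":0,"yaw":0},{"dx":0,"dy":0.004,"dz":0,"yaw":0}]}}

```text
time_s: 11.0
tcp_pos: [0.6003, -0.3436, 0.0389]
tool_rot: [-0.698, 0.698, -0.114, 0.114]
wrist_force: [-2.9, 1.2, 4.6]
finger_gap: 0.0139
```

Contact felt (the force went from −5 to +4.6 N). Releasing and rising.

Request:
{"name": "drive_tool", "arguments": {"moves": [{"dx":0,"dy":0,"dz":0,"yaw":0},{"dx":0,"dy":0,"dz":0,"yaw":0},{"dx":0,"dy":0,"dz":0,"yaw":0},{"dx":0,"dy":0,"dz":0,"yaw":0},{"dx":0,"dy":-0.02,"dz":0,"yaw":0},{"dx":0,"dy":-0.05,"dz":0,"yaw":0},{"dx":0,"dy":-0.09,"dz":0,"yaw":0},{"dx":0,"dy":-0.14,"dz":0,"yaw":0},{"dx":0,"dy":-0.18,"dz":0,"yaw":0},{"dx":0,"dy":-0.21,"dz":0,"yaw":0},{"dx":0,"dy":-0.21,"dz":0,"yaw":0},{"dx":0,"dy":-0.21,"dz":0,"yaw":0}], "grip": 0.6}}

```text
time_s: 12.2
tcp_pos: [0.6002, -0.3435, 0.2482]
tool_rot: [-0.698, 0.698, -0.114, 0.115]
wrist_force: [-1.2, -0.1, -0.8]
finger_gap: 0.0512
```

```bash
python3 - <<'E'
from m import *
im,d,P=shot("side");print("dresser in tray",grip(P,(.6,-.342),.077))
im,d,P=shot("wrist");print(grip(P,(.6,-.342),.077))
todo((.375,.333,.25),38.2-90)
E
```

```text
dresser in tray (107, array([ 596. , -340.6]), array([16., 79.]), np.float64(0.0863), np.float64(161.7))
(829, array([ 599.9, -342. ]), array([14., 80.]), np.float64(0.0858), np.float64(161.3))
t 12.3 tcp [ 0.5993 -0.3428  0.2458] zaz 71.4 dx dy dz [-0.4278 -0.0024  0.5692] yaw -56.8 q [0.4  1.82] F [ 0.3 -1.1 -0.3]
```

The dresser stands in the tray, with its grip centre measured at (0.600,−0.342), almost on the tray's middle. On to the green carrier on the rack.

Request:
{"name": "drive_tool", "arguments": {"moves": [{"dx":-0.015,"dy":0,"dz":0.02,"yaw":-3},{"dx":-0.43,"dy":0,"dz":0.569,"yaw":-57},{"dx":-0.43,"dy":0,"dz":0.569,"yaw":-57},{"dx":-0.43,"dy":0,"dz":0.569,"yaw":-57},{"dx":-0.43,"dy":0,"dz":0.569,"yaw":-57},{"dx":-0.43,"dy":0,"dz":0.569,"yaw":-57},{"dx":-0.43,"dy":0,"dz":0.569,"yaw":-57},{"dx":-0.43,"dy":0,"dz":0.569,"yaw":-57},{"dx":-0.43,"dy":0,"dz":0.569,"yaw":-57},{"dx":-0.43,"dy":0,"dz":0.569,"yaw":-57},{"dx":-0.43,"dy":0,"dz":0.569,"yaw":-57},{"dx":-0.43,"dy":0,"dz":0.569,"yaw":-57}], "grip": 1}}

```text
time_s: 13.5
tcp_pos: [0.4159, 0.2031, 0.2464]
tool_rot: [-0.668, 0.668, 0.232, -0.234]
wrist_force: [1.1, 0.9, 0.4]
finger_gap: 0.0855
```

Request:
{"name": "drive_tool", "arguments": {"moves": [{"dx":0,"dy":0,"dz":0,"yaw":0},{"dx":0,"dy":0,"dz":0,"yaw":0},{"dx":0,"dy":0,"dz":0,"yaw":0}]}}

```text
time_s: 13.8
tcp_pos: [0.4176, 0.2002, 0.2467]
tool_rot: [-0.668, 0.668, 0.231, -0.233]
wrist_force: [0.3, -1.4, -1.1]
finger_gap: 0.0853
```

```bash
python3 - <<'E'
from m import *
todo((.375,.332,.25),38.2-90)
E
```

```text
t 13.8 tcp [0.4176 0.2002 0.2467] zaz 128.3 dx dy dz [ 0.0483 -0.0035  0.1299] yaw 0.1 q [-0.33  1.66] F [ 0.3 -1.4 -1.1]
```

Request:
{"name": "drive_tool", "arguments": {"moves": [{"dx":0.048,"dy":0,"dz":0.13,"yaw":0},{"dx":0.048,"dy":0,"dz":0.13,"yaw":0},{"dx":0.048,"dy":0,"dz":0.13,"yaw":0},{"dx":0.048,"dy":0,"dz":0.13,"yaw":0},{"dx":0.048,"dy":0,"dz":0.13,"yaw":0},{"dx":0.048,"dy":0,"dz":0.13,"yaw":0}]}}

```text
time_s: 14.4
tcp_pos: [0.3758, 0.3309, 0.2471]
tool_rot: [-0.668, 0.669, 0.231, -0.231]
wrist_force: [0.4, 0.7, -0.7]
finger_gap: 0.0855
```

```bash
python3 - <<'E'
from m import *
im,d,P=shot("wrist");save("w5.png",im)
g=grip(P,(.375,.332),.13);print(g)
todo((g[1][0]/1e3,g[1][1]/1e3,.092),g[4]-90)
E
```

```text
(1166, array([377.2, 332.2]), array([81., 14.]), np.float64(0.1388), np.float64(38.4))
t 14.45 tcp [0.3758 0.331  0.2473] zaz 128.2 dx dy dz [0.002  0.1553 0.0003] yaw -0.2 q [-0.58  1.36] F [-0.1  0.4 -0.7]
```

View pics/w5.png

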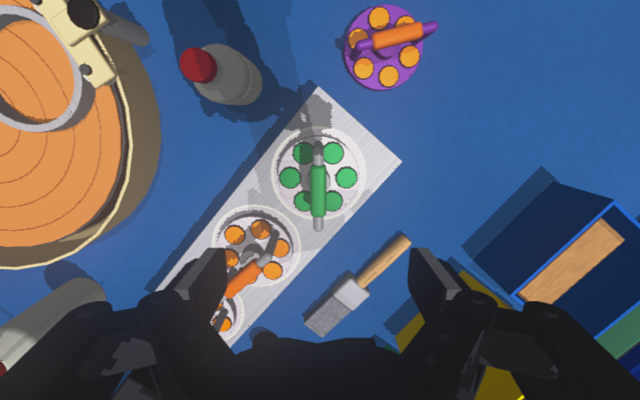

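Wrist view: the green carrier at (318,180) lies under the jaws, and its amber neighbour at (255,250) is clear of the fingers. Descending and grasping.

Request:
{"name": "drive_tool", "arguments": {"moves": [{"dx":0.002,"dy":0.02,"dz":0,"yaw":0},{"dx":0.002,"dy":0.05,"dz":0,"yaw":0},{"dx":0.002,"dy":0.08,"dz":0,"yaw":0},{"dx":0.002,"dy":0.11,"dz":0,"yaw":0},{"dx":0.002,"dy":0.135,"dz":0,"yaw":0},{"dx":0.002,"dy":0.15,"dz":0,"yaw":0},{"dx":0.002,"dy":0.155,"dz":0,"yaw":0},{"dx":0.002,"dy":0.155,"dz":0,"yaw":0},{"dx":0.002,"dy":0.155,"dz":0,"yaw":0}]}}

```text
time_s: 15.35
tcp_pos: [0.3768, 0.3346, 0.0934]
tool_rot: [0.668, -0.668, -0.233, 0.232]
wrist_force: [-0.8, -0.3, 0.5]
finger_gap: 0.0855
```

Request:
{"name": "drive_tool", "arguments": {"moves": [{"dx":0,"dy":0,"dz":0,"yaw":0},{"dx":0,"dy":0,"dz":0,"yaw":0},{"dx":0,"dy":0,"dz":0,"yaw":0},{"dx":0,"dy":0,"dz":0,"yaw":0},{"dx":0,"dy":0,"dz":0,"yaw":0},{"dx":0,"dy":0,"dz":0,"yaw":0},{"dx":0,"dy":0,"dz":0,"yaw":0},{"dx":0,"dy":0,"dz":0,"yaw":0},{"dx":0,"dy":0,"dz":0,"yaw":0}], "grip": 0}}

```text
time_s: 16.25
tcp_pos: [0.3765, 0.3342, 0.0927]
tool_rot: [-0.667, 0.668, 0.233, -0.232]
wrist_force: [2.5, -3.2, 1.6]
finger_gap: 0.0141
```

Request:
{"name": "drive_tool", "arguments": {"moves": [{"dx":0,"dy":-0.005,"dz":0,"yaw":0},{"dx":0,"dy":-0.015,"dz":0,"yaw":0},{"dx":0,"dy":-0.03,"dz":0,"yaw":0},{"dx":0,"dy":-0.05,"dz":0,"yaw":0},{"dx":0,"dy":-0.075,"dz":0,"yaw":0},{"dx":0,"dy":-0.1,"dz":0,"yaw":0},{"dx":0,"dy":-0.125,"dz":0,"yaw":0},{"dx":0,"dy":-0.15,"dz":0,"yaw":0},{"dx":0,"dy":-0.16,"dz":0,"yaw":0},{"dx":0,"dy":-0.16,"dz":0,"yaw":0},{"dx":0,"dy":-0.16,"dz":0,"yaw":0}]}}

```text
time_s: 17.35
tcp_pos: [0.3748, 0.3342, 0.2514]
tool_rot: [-0.667, 0.668, 0.232, -0.234]
wrist_force: [-0.4, -0.0, -5.4]
finger_gap: 0.0144
```

```bash
python3 - <<'E'
from m import *
todo((.475,.030,.25),38.2-90)
E
```

```text
t 17.35 tcp [0.3748 0.3342 0.2514] zaz 128.5 dx dy dz [-0.1108  0.0017 -0.3005] yaw 0.3 q [-0.58  1.36] F [-0.4 -0.  -5.4]
```

Request:
{"name": "drive_tool", "arguments": {"moves": [{"dx":-0.006,"dy":0,"dz":-0.016,"yaw":0},{"dx":-0.016,"dy":0,"dz":-0.044,"yaw":0},{"dx":-0.028,"dy":0,"dz":-0.077,"yaw":0},{"dx":-0.041,"dy":0,"dz":-0.11,"yaw":0},{"dx":-0.053,"dy":0,"dz":-0.143,"yaw":0},{"dx":-0.065,"dy":0,"dz":-0.176,"yaw":0},{"dx":-0.077,"dy":0,"dz":-0.209,"yaw":0},{"dx":-0.089,"dy":0,"dz":-0.241,"yaw":0},{"dx":-0.099,"dy":0,"dz":-0.268,"yaw":0},{"dx":-0.106,"dy":0,"dz":-0.288,"yaw":0},{"dx":-0.111,"dy":0,"dz":-0.3,"yaw":0},{"dx":-0.111,"dy":0,"dz":-0.3,"yaw":0}]}}

```text
time_s: 18.55
tcp_pos: [0.475, 0.0287, 0.2513]
tool_rot: [-0.668, 0.668, 0.23, -0.233]
wrist_force: [-0.3, 0.1, -4.8]
finger_gap: 0.0143
```

Request:
{"name": "drive_tool", "arguments": {"moves": [{"dx":0,"dy":0.03,"dz":0,"yaw":0},{"dx":0,"dy":0.06,"dz":0,"yaw":0},{"dx":0,"dy":0.09,"dz":0,"yaw":0},{"dx":0,"dy":0.11,"dz":0,"yaw":0},{"dx":0,"dy":0.115,"dz":0,"yaw":0},{"dx":0,"dy":0.115,"dz":0,"yaw":0},{"dx":0,"dy":0.115,"dz":0,"yaw":0}]}}

```text
time_s: 19.25
tcp_pos: [0.4763, 0.0318, 0.1386]
tool_rot: [-0.668, 0.668, 0.234, -0.232]
wrist_force: [-0.3, 0.6, -3.9]
finger_gap: 0.014
```

```bash
python3 - <<'E'
from m import *
todo((.475,.030,.093),38.2-90)
im,d,P=shot("wrist");save("w6.png",im);np.savez("w6.npz",im=im,P=P)
im,d,P=shot("side");save("s6.png",im);np.savez("s6.npz",im=im,P=P)
E
```

```text
t 19.25 tcp [0.4763 0.0318 0.1386] zaz 128.5 dx dy dz [-0.0022  0.0456 -0.0005] yaw 0.3 q [-0.02  2.04] F [-0.3  0.6 -3.9]
```

View pics/w6.png

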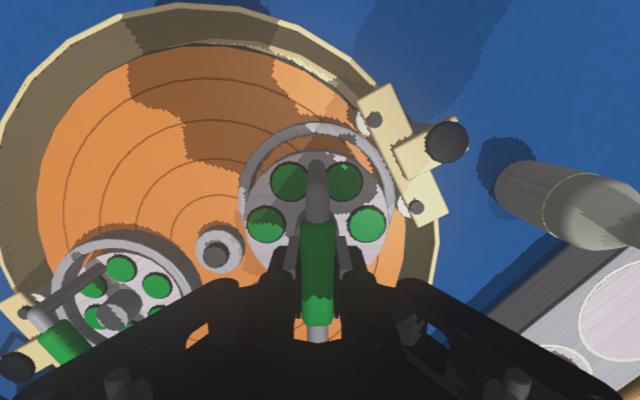

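The carrier hangs level above the ring at about (318,200). Fitting disc and ring in the same image gives the correction.

```bash
python3 - <<'E'
from m import *
from scipy.optimize import least_squares
for n in("w6","s6"):
    D=np.load(n+".npz");P=D["P"];c=np.array([.475,.030]);rr=np.hypot(P[...,0]-c[0],P[...,1]-c[1])
    q=P[(abs(P[...,2]-.117)<.005)&(rr<.06)]
    print(n,"disc n",len(q),"z",np.median(q[:,2]))
    X=q[:,:2]*1e3
    # outermost point per angle bin
    a=np.degrees(np.arctan2(X[:,1]-30,X[:,0]-475))//6;r=np.hypot(X[:,0]-475,X[:,1]-30)
    E=np.array([X[a==k][np.argmax(r[a==k])] for k in np.unique(a) if r[a==k].max()>38])
    f=least_squares(lambda p:np.hypot(E[:,0]-p[0],E[:,1]-p[1])-46,[475,30],loss="soft_l1");print(" disc c",f.x.round(1),len(E),np.abs(f.fun).mean().round(2))
    A=np.c_[q[:,:2]-q[:,:2].mean(0),np.ones(len(q))];s=np.linalg.lstsq(A,q[:,2],rcond=None)[0];print(" tilt",s[:2].round(3))
    q=P[(abs(P[...,2]-.077)<.004)&(rr<.068)&(rr>.045)][:,:2]*1e3
    f=least_squares(lambda p:np.maximum(abs(np.hypot(q[:,0]-p[0],q[:,1]-p[1])-55.75)-3.5,0),[475,30],loss="soft_l1");print(" ring c",f.x.round(1),len(q))
    try: print(" bar",grip(P,(.475,.030),.176))
    except Exception as e: print(e)
E
```

```text
w6 disc n 9577 z 0.11768184644061869
 disc c [476.9  31. ] 47 0.34
 tilt [ 0.006 -0.011]
 ring c [474.7  30.7] 3296
 bar (6253, array([475.1,  29. ]), array([73., 38.]), np.float64(0.188), np.float64(38.5))
s6 disc n 522 z 0.11815600085810407
 disc c [474.4  30.9] 43 1.39
 tilt [ 0.004 -0.029]
 ring c [472.5  30.9] 233
 bar (134, array([485.1,  48.2]), array([38., 43.]), np.float64(0.1878), np.float64(10.599999999999994))
```

Disc is about +2 mm in x from the ring (radial clearance is 5.5 mm). I'll correct that and lower slowly.

Request:
{"name": "drive_tool", "arguments": {"moves": [{"dx":-0.0016,"dy":0,"dz":0.0012,"yaw":0},{"dx":-0.0016,"dy":0.006,"dz":0.0012,"yaw":0},{"dx":-0.0016,"dy":0.012,"dz":0.0012,"yaw":0},{"dx":-0.0016,"dy":0.018,"dz":0.0012,"yaw":0},{"dx":-0.0016,"dy":0.024,"dz":0.0012,"yaw":0},{"dx":-0.0016,"dy":0.029,"dz":0.0012,"yaw":0},{"dx":-0.0016,"dy":0.034,"dz":0.0012,"yaw":0},{"dx":-0.0016,"dy":0.038,"dz":0.0012,"yaw":0},{"dx":-0.0016,"dy":0.041,"dz":0.0012,"yaw":0},{"dx":-0.0016,"dy":0.043,"dz":0.0012,"yaw":0},{"dx":-0.0016,"dy":0.043,"dz":0.0012,"yaw":0},{"dx":-0.0016,"dy":0.043,"dz":0.0012,"yaw":0}]}}

```text
time_s: 20.55
tcp_pos: [0.4735, 0.0307, 0.0947]
tool_rot: [-0.668, 0.668, 0.233, -0.233]
wrist_force: [-0.8, 0.7, -5.2]
finger_gap: 0.0141
```

Request:
{"name": "drive_tool", "arguments": {"moves": [{"dx":0,"dy":0.001,"dz":0,"yaw":0},{"dx":0,"dy":0.002,"dz":0,"yaw":0},{"dx":0,"dy":0.003,"dz":0,"yaw":0},{"dx":0,"dy":0.003,"dz":0,"yaw":0},{"dx":0,"dy":0.003,"dz":0,"yaw":0}]}}

```text
time_s: 21.05
tcp_pos: [0.474, 0.0304, 0.0923]
tool_rot: [-0.667, 0.668, 0.233, -0.232]
wrist_force: [-0.8, -1.6, 3.9]
finger_gap: 0.0141
```

Contact on the pad at the expected height. Releasing and rising.

Request:
{"name": "drive_tool", "arguments": {"moves": [{"dx":0,"dy":0,"dz":0,"yaw":0},{"dx":0,"dy":0,"dz":0,"yaw":0},{"dx":0,"dy":0,"dz":0,"yaw":0},{"dx":0,"dy":0,"dz":0,"yaw":0},{"dx":0,"dy":-0.02,"dz":0,"yaw":0},{"dx":0,"dy":-0.05,"dz":0,"yaw":0},{"dx":0,"dy":-0.09,"dz":0,"yaw":0},{"dx":0,"dy":-0.13,"dz":0,"yaw":0},{"dx":0,"dy":-0.16,"dz":0,"yaw":0},{"dx":0,"dy":-0.16,"dz":0,"yaw":0},{"dx":0,"dy":-0.16,"dz":0,"yaw":0}], "grip": 0.6}}

```text
time_s: 22.15
tcp_pos: [0.4733, 0.0307, 0.2518]
tool_rot: [-0.668, 0.668, 0.233, -0.232]
wrist_force: [-0.7, -0.7, -1.0]
finger_gap: 0.0518
```

```bash
python3 - <<'E'
from m import *
from scipy.optimize import least_squares
im,d,P=shot("wrist");save("w7.png",im)
print("bar",grip(P,(.475,.030),.13))
rr=np.hypot(P[...,0]-.475,P[...,1]-.03)
q=P[(abs(P[...,2]-.071)<.003)&(rr<.044)];A=np.c_[q[:,:2]-q[:,:2].mean(0),np.ones(len(q))];print("disc z",np.median(q[:,2]),len(q),"tilt",np.linalg.lstsq(A,q[:,2],rcond=None)[0][:2])
T=np.load("top0.npz");P0=T["P"]
im,d,P=shot("top");hsv=cv2.cvtColor(im,cv2.COLOR_RGB2HSV)
H=cv2.cvtColor(T["im"],cv2.COLOR_RGB2HSV)
def col(P,h,c,lo,hi,zl):
    m=(np.hypot(P[...,0]-c[0],P[...,1]-c[1])<.05)&(h[...,1]>120)&(h[...,0]>lo)&(h[...,0]<hi)&(P[...,2]>zl);return m.sum(),P[m].mean(0).round(4) if m.any() else None
b=np.array([.345,-.291])
print("green btn",col(P0,H,b,40,85,.04),"red",col(P0,H,(.352,-.359),170,181,.04))
todo((.347,-.2905,.25))
E
```

```text
bar (1132, array([474.1,  29.7]), array([82., 14.]), np.float64(0.1389), np.float64(38.3))
disc z 0.07165313164271042 3201 tilt [-0.00096775  0.00014446]
green btn (np.int64(57), array([ 0.3475, -0.2912,  0.0728])) red (np.int64(1), array([ 0.3654, -0.3544,  0.0699]))
t 22.25 tcp [0.4724 0.0306 0.2503] zaz 128.4 dx dy dz [-0.2978  0.0008 -0.1736] yaw 0 q [-0.    2.07] F [0.7 0.8 0.4]
```

View pics/w7.png

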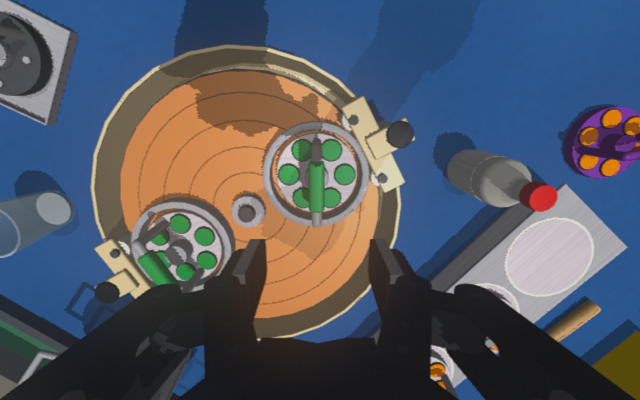

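The green carrier lies flat in the ring at (316,178): disc-top tilt is about 0.001 and it sits within 1–2 mm of centre. Now to above the green button on the cream box, with the jaws shut. I'll turn back 57° to keep joint 7 within range and bow the path outward.

Request:
{"name": "drive_tool", "arguments": {"moves": [{"dx":-0.03,"dy":0,"dz":-0.033,"yaw":8},{"dx":-0.06,"dy":0,"dz":-0.066,"yaw":16},{"dx":-0.09,"dy":0,"dz":-0.1,"yaw":24},{"dx":-0.121,"dy":0,"dz":-0.134,"yaw":32},{"dx":-0.165,"dy":0,"dz":-0.144,"yaw":40},{"dx":-0.21,"dy":0,"dz":-0.154,"yaw":48},{"dx":-0.255,"dy":0,"dz":-0.164,"yaw":57},{"dx":-0.285,"dy":0,"dz":-0.171,"yaw":57},{"dx":-0.298,"dy":0,"dz":-0.174,"yaw":57},{"dx":-0.298,"dy":0,"dz":-0.174,"yaw":57},{"dx":-0.298,"dy":0,"dz":-0.174,"yaw":57},{"dx":-0.298,"dy":0,"dz":-0.174,"yaw":57}], "grip": 0}}

```text
time_s: 23.45
tcp_pos: [0.349, -0.2893, 0.251]
tool_rot: [0.698, -0.698, 0.113, -0.113]
wrist_force: [0.7, -0.5, 0.1]
finger_gap: -0.0002
```

Request:
{"name": "drive_tool", "arguments": {"moves": [{"dx":0,"dy":0,"dz":0,"yaw":0},{"dx":0,"dy":0,"dz":0,"yaw":0}]}}

```text
time_s: 23.65
tcp_pos: [0.3488, -0.29, 0.2515]
tool_rot: [0.698, -0.698, 0.113, -0.113]
wrist_force: [0.5, -0.5, -0.1]
finger_gap: -0.0
```

```bash
python3 - <<'E'
from m import *
im,d,P=shot("wrist");save("w8.png",im)
hsv=cv2.cvtColor(im,cv2.COLOR_RGB2HSV)
for nm,c,f in(("green",(.347,-.29),(hsv[...,0]>40)&(hsv[...,0]<85)),("red",(.352,-.359),(hsv[...,0]<8)|(hsv[...,0]>170))):
    m=f&(hsv[...,1]>110)&(np.hypot(P[...,0]-c[0],P[...,1]-c[1])<.03)&(P[...,2]>.055)
    v,u=np.nonzero(m);print(nm,m.sum(),u.mean(),v.mean(),np.median(P[m],0),np.percentile(P[m][:,2],95),cv2.minEnclosingCircle((P[m][:,:2]*1000).astype(np.float32)))
    if nm=="green":
        c,_=cv2.minEnclosingCircle((P[m][:,:2]*1000).astype(np.float32))
        todo((c[0]/1e3,c[1]/1e3,.0))
E
```

```text
green 461 314.6876355748373 173.19956616052062 [ 0.34674112 -0.29153061  0.0713636 ] 0.07247491049385185 ((347.1227722167969, -291.505126953125), 13.956687927246094)
t 23.7 tcp [ 0.3486 -0.2902  0.2516] zaz 71.5 dx dy dz [-0.001   0.2516 -0.0017] yaw 0 q [0.48 1.98] F [ 0.3  1.2 -0.2]
red 447 259.68232662192395 197.4765100671141 [ 0.35371813 -0.36062587  0.07138639] 0.07248200374345633 ((354.058837890625, -360.95977783203125), 14.208782196044922)
```

View pics/w8.png

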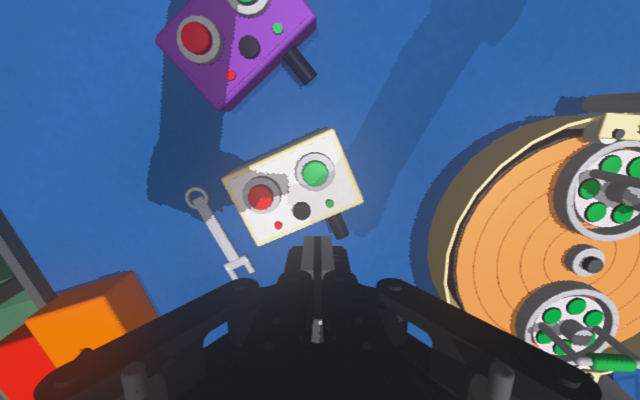

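Green button at (315,173) on the cream box, red at (260,197) 70 mm off. Pressing.

Request:
{"name": "drive_tool", "arguments": {"moves": [{"dx":-0.001,"dy":0.03,"dz":-0.002,"yaw":0},{"dx":-0.001,"dy":0.07,"dz":-0.002,"yaw":0},{"dx":-0.001,"dy":0.11,"dz":-0.002,"yaw":0},{"dx":-0.001,"dy":0.145,"dz":-0.002,"yaw":0},{"dx":-0.001,"dy":0.17,"dz":-0.002,"yaw":0},{"dx":-0.001,"dy":0.185,"dz":-0.002,"yaw":0},{"dx":-0.001,"dy":0.194,"dz":-0.002,"yaw":0},{"dx":-0.001,"dy":0.198,"dz":-0.002,"yaw":0},{"dx":-0.001,"dy":0.202,"dz":-0.002,"yaw":0},{"dx":-0.001,"dy":0.205,"dz":-0.002,"yaw":0},{"dx":-0.001,"dy":0.206,"dz":-0.002,"yaw":0},{"dx":-0.001,"dy":0.206,"dz":-0.002,"yaw":0}]}}

```text
time_s: 24.9
tcp_pos: [0.3465, -0.2921, 0.049]
tool_rot: [0.698, -0.698, 0.114, -0.115]
wrist_force: [-6.0, 4.3, 29.4]
finger_gap: 0.0002
```

Request:
{"name": "drive_tool", "arguments": {"moves": [{"dx":0,"dy":0,"dz":0,"yaw":0},{"dx":0,"dy":0,"dz":0,"yaw":0}]}}

```text
time_s: 25.1
tcp_pos: [0.3465, -0.292, 0.0489]
tool_rot: [0.698, -0.698, 0.113, -0.115]
wrist_force: [-4.6, 4.2, 28.4]
finger_gap: 0.0001
```

Force is 29 N, well past the 5 N spring, so something has bottomed. I'll back off in steps to check that it was the button travelling and not the collar stopping the fingers.

Request:
{"name": "drive_tool", "arguments": {"moves": [{"dx":0,"dy":-0.004,"dz":0,"yaw":0},{"dx":0,"dy":-0.004,"dz":0,"yaw":0},{"dx":0,"dy":-0.004,"dz":0,"yaw":0}]}}

```text
time_s: 25.4
tcp_pos: [0.3466, -0.2922, 0.0504]
tool_rot: [-0.698, 0.698, -0.114, 0.114]
wrist_force: [-1.1, 1.5, 3.8]
finger_gap: -0.0002
```

Request:
{"name": "drive_tool", "arguments": {"moves": [{"dx":0,"dy":-0.003,"dz":0,"yaw":0},{"dx":0,"dy":-0.003,"dz":0,"yaw":0},{"dx":0,"dy":-0.003,"dz":0,"yaw":0}]}}

```text
time_s: 25.7
tcp_pos: [0.3468, -0.2924, 0.0526]
tool_rot: [-0.698, 0.698, -0.114, 0.114]
wrist_force: [-0.5, 1.6, 3.1]
finger_gap: 0.0003
```

Request:
{"name": "drive_tool", "arguments": {"moves": [{"dx":0,"dy":-0.003,"dz":0,"yaw":0},{"dx":0,"dy":-0.003,"dz":0,"yaw":0},{"dx":0,"dy":-0.003,"dz":0,"yaw":0}]}}

```text
time_s: 26.0
tcp_pos: [0.3469, -0.2931, 0.0556]
tool_rot: [-0.697, 0.698, -0.114, 0.114]
wrist_force: [0.4, -0.0, -0.3]
finger_gap: -0.0
```

Request:
{"name": "drive_tool", "arguments": {"moves": [{"dx":0,"dy":-0.04,"dz":0,"yaw":0},{"dx":0,"dy":-0.08,"dz":0,"yaw":0},{"dx":0,"dy":-0.12,"dz":0,"yaw":0},{"dx":0,"dy":-0.16,"dz":0,"yaw":0},{"dx":0,"dy":-0.19,"dz":0,"yaw":0},{"dx":0,"dy":-0.19,"dz":0,"yaw":0},{"dx":0,"dy":-0.19,"dz":0,"yaw":0}]}}

```text
time_s: 26.7
tcp_pos: [0.3466, -0.2926, 0.2458]
tool_rot: [-0.698, 0.698, -0.114, 0.115]
wrist_force: [0.3, -0.2, -1.0]
finger_gap: 0.0001
```

```bash
python3 - <<'E'
from m import *
s=get_state();print(s["time_s"],s["wrist_force"])
im,d,P=shot("wrist")
c=np.array([.3471,-.2915]);r=np.hypot(P[...,0]-c[0],P[...,1]-c[1])
for a,b in((0,6),(6,12),(12,15),(15,17),(17,19),(19,21),(21,24),(24,28)):
    m=(r>a/1e3)&(r<=b/1e3);z=P[m][:,2];print(a,b,m.sum(),np.nanpercentile(z,[10,50,90]).round(4))
E
```

```text
26.7 [ 0.33161936 -0.18549076 -0.96507788]
0 6 607 [0.0719 0.3065 0.3106]
6 12 5730 [0.2748 0.3324 0.3516]
12 15 1997 [0.0718 0.3119 0.3486]
15 17 1350 [0.3031 0.3285 0.3504]
17 19 3157 [0.3092 0.3402 0.3509]
19 21 3266 [0.3122 0.3462 0.3593]
21 24 5029 [0.3151 0.3464 0.3598]
24 28 4495 [0.3087 0.3462 0.3593]
```

Backing off gave 3.8 N at z = 0.0504, 3.1 N at 0.0526 and 0 N at 0.0556. That is a spring over about 6 mm with a hard stop at 0.049, so the button bottomed and came back out. One last overall check.

```bash
python3 - <<'E'
from m import *
im,d,P=shot("side");print("dresser",grip(P,(.6,-.342),.077));print("placed",grip(P,(.475,.03),.13));print("loaded",grip(P,(.642,-.04),.13))
a=np.load("side0.npz")["im"]
save("fin.png",im)
D=cv2.absdiff(im,a).max(-1)>50
n,l,st,_=cv2.connectedComponentsWithStats(cv2.morphologyEx(D.astype(np.uint8),cv2.MORPH_OPEN,np.ones((3,3))));print(st[1:][st[1:,4]>25])
E
```

```text
dresser (110, array([ 596.8, -340. ]), array([16., 80.]), np.float64(0.0866), np.float64(161.8))
placed (178, array([471.1,  31.8]), array([80., 17.]), np.float64(0.1398), np.float64(38.3))
loaded (153, array([642.5, -39.6]), array([81., 15.]), np.float64(0.1395), np.float64(67.4))
[[  527     0     7     6    41]
 [  531     0    19    40   478]
 [  524     0   116   143  8210]
 [  353    11     9     4    30]
 [  507    12    26    50   620]
 [  346    16    20     7    90]
 [  493    18    13    24   200]
 [  341    21    31    40   704]
 [  635    43     5    12    35]
 [  538    47     6     7    35]
 [  348    79     9     5    40]
 [  487    86    34    47   647]
 [  603   108    37    19   390]
 [  345   110    49    23   546]
 [  395   119    70    70  1366]
 [  264   120    16     7    80]
 [  621   126    19    21   269]
 [  261   129    27    20   389]
 [  488   129    10    15   101]
 [  598   132     9    12    76]
 [  472   137    11    26   123]
 [  528   138   112   262 10546]
 [  495   142    39    21   317]
 [  534   146    16    13   111]
 [  487   154     9     5    30]
 [  498   154    25    12    98]
 [  619   168    21    17   231]
 [  631   180     9    10    62]
 [  290   191    28    17   243]
 [  297   207    25    20   254]
 [  439   212    34    36   437]
 [  288   216     8     8    35]
 [  405   230    64   170  5670]
 [  329   302    35    25   481]
 [  323   319    21    22   224]
 [  347   328    12    11   112]]
```

View pics/fin.png

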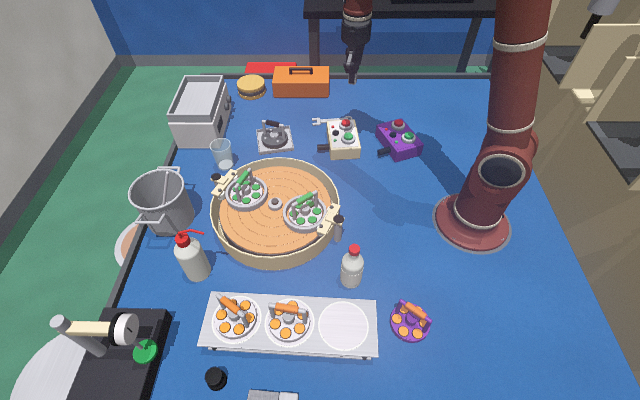

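The final view shows the dresser in the tray at (274,135), green carriers in both rings at (246,190) and (305,210), both ambers still on the rack, and the bystanders unmoved. The arm is clear, so I'm handing in.

```bash
python3 -c "
from station import *
print(finish_job())"
```

```text
the job is handed in; nothing more can be done
None
```

The job is done and handed in at about 27 s; the hand-in gives no verdict.

- **Dresser:** it stands in the drip tray, about 1–2 mm from the middle.
- **Carrier:** the rack's green-glass carrier, matching the one on the plate, was set down gently in the freed ring. It lies flat (tilt about 0.001 rad) and within 1–2 mm of centre.
- **Start button:** the green button was pressed to its stop and released. I backed off in steps and the force fell from 3.8 N to 0 over about 6 mm, so it came back out. I could not read the button's travel directly, and the close-up depth check of the button afterwards was blocked by the fingers.
- **Everything else:** the first carrier, both amber carriers, the bystanders and the purple look-alikes show no movement in the last side picture. I did not touch the red button.

**Disagreements:**
- **Fingertip position:** the cameras put the fingertips 20 mm behind the reported TCP, while the sheet says 14 mm ahead. My first dresser grasp therefore closed on nothing above the bar, with no contact. Using the measured offset, both grasps and the press worked.
- **Button force:** pressing reached about 29 N at the fingertips, higher than intended but under the limits.
- **Side camera:** it reads about 3 mm lower in x than the wrist camera throughout.

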